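# Press the vent coupler onto the leaning nipple and hold the valve open

## Robot

A 7-joint arm with a two-finger parallel gripper is mounted at the origin on a cart in front of the work surface, level with it; the furniture and walls round the work are solid. World frame = base frame: x ahead of the robot, y to its left, z up, the work surface at z = 0. Lengths are in m, angles in degrees, forces in N, time in s.
With the tool pointing down it reaches from about 0.425 to 0.875 m from the base axis. Payload 4.7 kg.
Tool frame: the origin (TCP) lies at the very end of the fingers, on their centre line; the grasp point (between the pads) lies 19 mm behind it; z points along the fingers, y is the line along which they close (so a half turn about z gives the same grasp; the last joint's range is limited). The gripper opens to 87 mm and grips with 3 to 60 N. Pads are 19 mm wide; open, the fingers measure 117 mm over their backs; the gripper's body (75 mm by 190 mm) begins 51 mm behind the grasp point.
Start: joints at [70.995, 18.392, -4.016, 83.108, 1.295, 78.541, -3.26], TCP at [0.22, -0.612, 0.223] pointing down, gripper open.
Joint ranges: [-163.93, 163.93], [-17.29, 119.83], [-79.2, 71.16], [3.27, 140.29], [-89.18, 269.18], [5.43, 117.66], [-154.24, 154.24]. Speed limits (degrees/s): [147.25, 147.25, 180, 180, 180, 180, 180].

## Interface

Orientations are given as [roll, pitch, yaw] about the fixed x, y, z axes, in that order (R = Rz(yaw) Ry(pitch) Rx(roll)).
In Python, from cell import get_obs, read_camera, sign_off, silhouettes gives the robot as it stands.
- The arm moves only by the tool play_rows, never from a script. Its argument "steps" is a list that holds one entry, the list of rows, each a list of 7 numbers: the shift along the tool's x, y, z in m, then the turn, a rotation vector about the tool's x, y, z in rad, then the finger opening in m, from 0 to 0.087. A call has 1 to 12 rows; each row shifts and turns the commanded pose from where the row before left it, along the tool's axes as they then stand; what a row does not reach is not made up. A row lasts 1/10 s, in which the tool goes at most 50 mm and 8.59 degrees, less where a joint would pass 70% of its speed; a pose out of reach is approached as far as the arm can. A call is refused whole if a number of a shift passes 0.05 or a number of a turn 0.15, either way. A call with a gripper value outside its range is refused whole. The fingers move at their own pace and stop on an object; "force" is the grip in N (left out, the last holds). Time passes only in rows, so rows that do not move let the fingers close. It gives the time, the measured TCP pose, the force, the opening and the grip force at its end, in the units of the state.
- get_obs(): the state, without advancing time (a new reading comes with each control period).
- read_camera(name): name is "side" or "top"; returns a dict with "frame" (420x560x3 uint8, red, green, blue), "intrinsics" (3x3 intrinsics, pixels), "view" (4x4, takes a point from world to camera coordinates). Camera axes: x right, y up, looking along -z (the intrinsics and any distortion apply to the point x, -y, -z); pixel columns grow to the right and rows downward; lengths in m; the calibration is good to about 2 mm. A picture is of the moment at which its call begins. There is no depth.
- sign_off(): hands the job in; it is judged then, once.
Trained networks look in the newest picture that a camera, given by its name, has taken for a name from the list of things; names that differ only in an ending like _2 or _b are one class to them, and where a whole thing is asked for, a point or a joint stands for the part that bears it (a point fixed in the world has none). Each returns a list of dicts, best first, with "p" (0 to 1); they miss things now and then, are a little off and sometimes report something else, mostly with a low value. They report only what shows in the picture. A call takes as long as a camera call.
- silhouettes(camera, name): "pixels" (420x560 bool, what is visible of it) and "extent" ([left, top, right, bottom] in pixels, round what is visible of it).
The state is a dict: "time_s": time; "qpos": joint angles; "joint_velocities": joint speeds; "effort": joint torques, N m; "tool_pos": TCP position; "tool_rot": TCP orientation; "force": force on the tool from outside, world axes, zero at the start; "wrist_torque": the same for the moment, N m; "grip_width": finger opening in m; "grasp_force": force on a finger pad.
Only numpy, scipy, OpenCV 4.12 (cv2) and the standard library are available. Lean on these libraries where they do the work, as an engineer would, in place of code of your own. Each camera call takes 0.05 s, during which the arm holds its last target. There are 200 camera calls.

## Task

Take the vent coupler that stands mouth down on the bench, press it squarely onto the leaning nipple of the vent manifold until it snaps over the locking balls and sits flush on the collar, and hold it there against the spring of the valve pin for at least two seconds. Finish still gripping the coupler and pushing it home: the spring throws it off if you let go. Leave the vial, the timer and the small white box where they are, standing as they stand.

Things in the scene. Friction and masses are not known exactly. Their poses are not given: they have to be found in the camera images.
- coupler: Vent coupler: loose tool standing upright, mouth down, on the bench; 84 mm tall, 0.16 kg. Origin: centre of its open mouth; z: from mouth to grip. Steel sleeve, 33 mm wide, z 0 to 34; flange, 46 mm wide, to z 38; grey square grip 32 x 32 mm, faces square to x and y, to z 80; button, 20 mm wide, to z 84 mm. Bore 24 mm deep: 20 mm wide in the first 5 mm (lip), 26 mm behind it.
- coupler_grip (a point): Middle of the coupler's square grip, on its axis, 60 mm from the mouth. Grip firmly. The coupler stands either behind the fixed blue box (150 mm wide, 160 mm tall, y -0.20 to -0.05) or to its right, in the 180 mm wide gap (across y) before the open carton (about 220 mm tall); there is most finger room there along x. Other clutter stands up to 300 mm tall: travel above it.
- nipple: Steel nipple of the manifold. Origin: centre of its flat seat (top of the 34 mm wide collar at its root), 56 mm above the bench; z: outwards along the nipple, 28 degrees from vertical. 18 mm wide up to z 13 mm, narrowing to a nose at z 21 mm. When the coupler is home its mouth lies on the seat: its origin at this origin, its z along this z.
- nipple_balls (a point): Point on the nipple's axis level with its three sprung locking balls, 9 mm above the seat. They stand out to 12 mm from the axis; the coupler's lip pushes over them with some 5 to 8 N and they snap out behind it in the last 4 mm of travel. Balls, pin and nipple are slick.
- vent_pin (a joint): Travel of the sprung valve pin, 6 mm thick, in the nipple's nose, m: 0 as it stands out (its tip 32 mm above the seat), 0.007 to 0.008 when the coupler is fully home. Its spring pushes back with about 6 N at 0 and 11 N when home, more than the balls hold; a push of 15 to 20 N keeps the coupler home.
- manifold: Vent manifold, fixed to the bench: dark steel foot plate 100 x 90 x 10 mm and an aluminium block up to 50 mm high behind the leaning boss that carries the nipple. Origin on the bench directly below the boss, z up; the nipple leans to its -x, roughly towards the robot.
- vial_b: Bystander: clear vial with a red cap, 33 mm wide, 85 mm tall, standing; origin at the centre of its underside.
- timer: Bystander: white bench timer lying flat, 45 x 60 x 18 mm; origin at the centre of its underside.
- slide_box: Bystander: small white box, 35 x 50 x 22 mm; origin at the centre of its underside.

How it is judged:
By the outcome, as a careful person would: the job done as asked, in the order asked, and still so for the second after the job is handed in, while the arm keeps its last pose, push and grip.
It also fails if it takes over 50 s, if anything falls off the work surface, if the arm or the gripper's body presses on something with over 40 N, if the wrist force passes 120 N, or if a joint passes its speed limit or range.

## Working session

There is one attempt and no reset: what is moved stays moved. The work goes in short steps, Python scripts to look and compute and a tool call to move; the robot and the scene stay as the last step left them, time stands still between calls to the robot, and variables do not carry over. Pictures are saved under pics/ and viewed, at most 10 in all, crops included, and the job is handed in when it is done.

Besides the shell and the picture viewer there is one more tool, called as name([rows], argument=value, ...), one row to a line, values as JSON. play_rows: Moves the arm, as the interface text tells. Its arguments: {"type":"object","properties":{"steps":{"type":"array","items":{"type":"array","items":{"type":"array","items":{"type":"number"}}}},"force":{"type":"number"}},"required":["steps"]}

```bash
mkdir -p pics; ls; cat > look.py <<'E'
import numpy as np,cv2
from cell import *
def shot(tag,names):
    for c in("side","top"):
        d=read_camera(c);im=d["frame"][:,:,::-1].copy()
        print(c,d["intrinsics"].round(1).tolist(),d["view"].round(4).tolist(),[k for k in d])
        for n in names:
            for s in silhouettes(c,n)[:2]:
                e=[int(v) for v in s["extent"]];ys,xs=np.nonzero(s["pixels"])
                print(c,n,round(s["p"],2),e,xs.mean().round(1),ys.mean().round(1),len(xs))
                if s["p"]>.3:
                    cv2.rectangle(im,(e[0],e[1]),(e[2],e[3]),(0,0,255),1);cv2.putText(im,n[:7],(e[0],e[1]-2),0,.35,(0,0,255))
        cv2.imwrite(f"pics/{tag}_{c}.png",im)
E
python3 - <<'E'
from look import *
shot("a",["coupler","nipple","manifold","vial_b","timer","slide_box"])
o=get_obs();print(o)
E
```

```text
pics
side [[519.3, 0.0, 277.4], [0.0, 519.3, 210.9], [0.0, 0.0, 1.0]] [[0.9975, 0.0699, 0.0142, -0.4648], [-0.0647, 0.8031, 0.5923, 0.1026], [0.03, -0.5918, 0.8056, -1.1028], [0.0, 0.0, 0.0, 1.0]] ['frame', 'intrinsics', 'view']
side coupler 0.81 [221, 269, 250, 308] 234.8 287.0 792
side nipple 0.83 [335, 265, 350, 281] 341.7 270.6 288
side manifold 0.85 [318, 252, 376, 308] 346.4 284.0 2697
side vial_b 0.59 [338, 191, 354, 229] 346.0 211.7 603
side timer 0.82 [168, 281, 201, 313] 181.4 296.2 851
side timer 0.55 [332, 260, 353, 282] 341.9 270.8 282
side slide_box 0.91 [349, 172, 369, 196] 358.0 182.5 401
top [[532.7, 0.0, 277.1], [0.0, 532.7, 206.1], [0.0, 0.0, 1.0]] [[0.0024, -1.0, -0.0041, -0.1686], [0.9932, 0.0019, 0.1161, -0.4624], [-0.1161, -0.0043, 0.9932, -1.039], [0.0, 0.0, 0.0, 1.0]] ['frame', 'intrinsics', 'view']
top coupler 0.98 [328, 217, 350, 241] 340.2 230.8 427
top nipple 0.49 [313, 130, 328, 147] 319.8 138.7 218
top manifold 0.93 [294, 116, 340, 164] 317.5 138.1 2091
top vial_b 0.81 [244, 127, 262, 149] 252.1 135.1 362
top vial_b 0.35 [311, 127, 330, 147] 319.8 138.3 220
top timer 0.68 [327, 263, 359, 291] 341.9 278.7 639
top slide_box 0.8 [191, 119, 216, 136] 205.0 125.0 471
{'time_s': 0.7, 'qpos': array([70.99562681, 18.38947164, -4.01682873, 83.10642801,  1.29515095,
       78.54157666, -3.26178576]), 'joint_velocities': array([-0.01855842,  0.01237339,  0.0624926 ,  0.01443474, -0.144453  ,
        0.06136507,  0.02702924]), 'effort': array([-1.10047775e-03, -4.90942419e+01, -4.03600121e-01, -3.12700903e+01,
       -6.38887519e-02,  3.36183992e-02, -2.75283821e-05]), 'tool_pos': array([ 0.22029831, -0.61155802,  0.2226243 ]), 'tool_rot': array([1.79992333e+02, 2.66195420e-03, 1.98120800e+01]), 'force': array([0.98944512, 1.20636226, 0.01457401]), 'wrist_torque': array([-0.03017129,  0.02065534, -0.02429607]), 'grasp_force': 0.0, 'grip_width': 0.08705759629606286}
```

View pictures.

View pics/a_side.png

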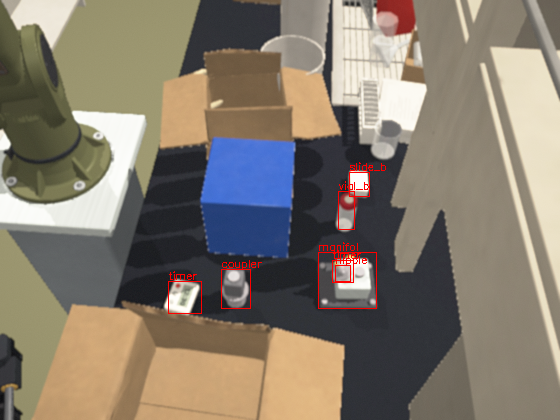

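View pics/a_top.png

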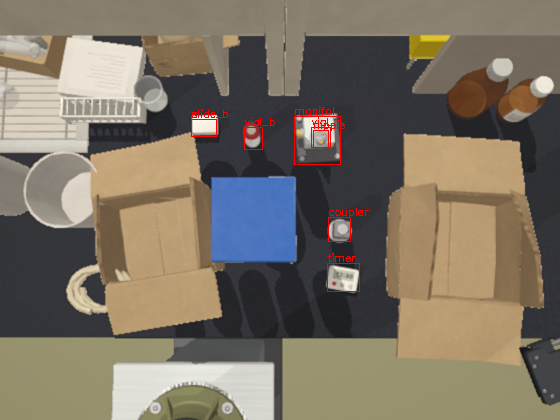

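```bash
cat >> look.py <<'E'
def proj(d,P):
    P=np.atleast_2d(P);V=d["view"];q=P@V[:3,:3].T+V[:3,3];K=d["intrinsics"]
    return np.c_[K[0,2]-K[0,0]*q[:,0]/q[:,2],K[1,2]+K[1,1]*q[:,1]/q[:,2]]
def ray(d,u,z):
    K,V=d["intrinsics"],d["view"];R,t=V[:3,:3],V[:3,3]
    r=R.T@np.array([(u[0]-K[0,2])/K[0,0],-(u[1]-K[1,2])/K[1,1],-1]);c=-R.T@t
    return c+r*(z-c[2])/r[2]
def circ(r,z,n=40):
    a=np.linspace(0,2*np.pi,n);return np.c_[r*np.cos(a),r*np.sin(a),0*a+z]
E
python3 - <<'E'
from look import *
from scipy.optimize import least_squares
C={c:read_camera(c) for c in("side","top")}
M={c:silhouettes(c,"coupler")[0] for c in C}
def hull(x,y,yaw):
    s=np.array([[i*.016,j*.016,z] for i in(-1,1) for j in(-1,1) for z in(.038,.08)])
    c,q=np.cos(yaw),np.sin(yaw);s=s@np.array([[c,q,0],[-q,c,0],[0,0,1]])
    return np.r_[circ(.0165,0),circ(.023,.034),circ(.023,.038),circ(.01,.084),s]+[x,y,0]
def res(p):
    r=[]
    for c in C:
        q=proj(C[c],hull(p[0],p[1],0));e=np.r_[q.min(0),q.max(0)];r+=list(e-np.array(M[c]["extent"]))
    return r
p0=ray(C["top"],(340,230),.05)
f=least_squares(res,p0[:2],loss="soft_l1");print("coupler",f.x,np.round(res(f.x),1))
for n,z in(("vial_b",.04),("timer",.015),("slide_box",.02)):
    s=silhouettes("top",n)[0];ys,xs=np.nonzero(s["pixels"]);print(n,ray(C["top"],(xs.mean(),ys.mean()),z))
print("man",ray(C["top"],(317.5,138),.03),"cams",[-C[c]["view"][:3,:3].T@C[c]["view"][:3,3] for c in C])
tiles=[]
for c,(u,v) in(("top",(318,139)),("side",(347,280)),("top",(340,230)),("side",(235,287))):
    im=C[c]["frame"][v-30:v+30,u-40:u+40,::-1];tiles.append(cv2.resize(im,(400,300),interpolation=cv2.INTER_CUBIC))
cv2.imwrite("pics/b.png",np.vstack([np.hstack(tiles[:2]),np.hstack(tiles[2:])]))
E
```

```text
coupler [ 0.41158597 -0.29011889] [ 0.7  1.4 -1.4  1.3 -1.   1.1 -2.7 -1.8]
vial_b [ 0.60374542 -0.11674837  0.04      ]
timer [ 0.31869143 -0.29777712  0.015     ]Traceback (most recent call last):
  File "<stdin>", line 17, in <module>
IndexError: list index out of range
```

```bash
python3 - <<'E'
from look import *
C={c:read_camera(c) for c in("side","top")}
print("man",ray(C["top"],(317.5,138),.03),"cams",[(-C[c]["view"][:3,:3].T@C[c]["view"][:3,3]).round(3) for c in C])
tiles=[]
for c,(u,v) in(("top",(318,139)),("side",(347,280)),("top",(340,230)),("side",(235,287))):
    im=C[c]["frame"][v-30:v+30,u-40:u+40,::-1];tiles.append(cv2.resize(im,(400,300),interpolation=cv2.INTER_CUBIC))
cv2.imwrite("pics/b.png",np.vstack([np.hstack(tiles[:2]),np.hstack(tiles[2:])]))
E
```

```text
man [ 0.6013711  -0.24893624  0.03      ] cams [array([ 0.503, -0.702,  0.834]), array([ 0.339, -0.172,  1.085])]
```

View pics/b.png

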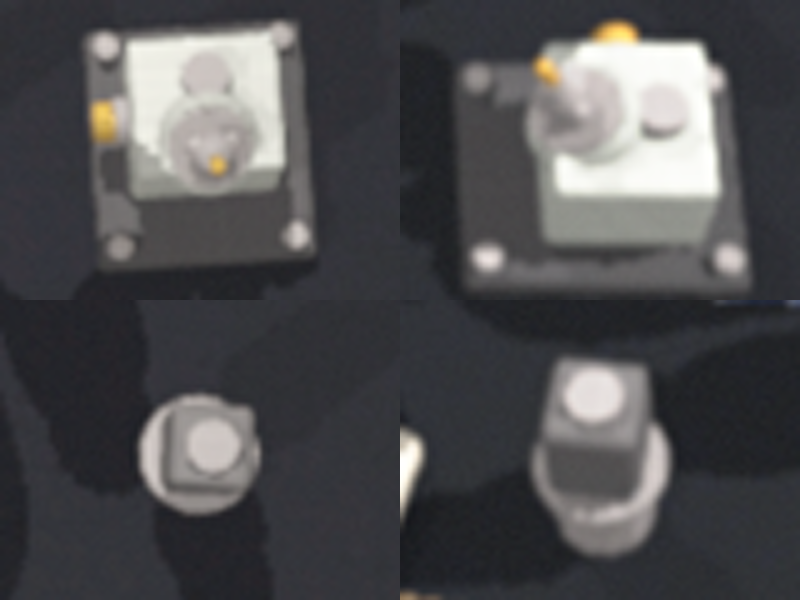

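```bash
cat > geo.py <<'E'
from look import *
from scipy.spatial.transform import Rotation as Ro
def nip(x,y,az,tilt=28):
    R=(Ro.from_euler("z",az,degrees=True)*Ro.from_euler("y",-tilt,degrees=True)).as_matrix()
    return R,np.array([x,y,.056])
def goto(pos,rot):
    """report shift in the current tool frame and rotvec (tool frame) to reach TCP pos, R"""
    o=get_obs();R=Ro.from_euler("xyz",o["tool_rot"],degrees=True).as_matrix()
    d=R.T@(np.array(pos)-o["tool_pos"]);w=Ro.from_matrix(R.T@rot).as_rotvec()
    return d.round(4),w.round(4)
E
python3 - <<'E'
from geo import *
from scipy.optimize import least_squares
C={c:read_camera(c) for c in("side","top")}
O={"top":(278,109),"side":(307,250)}
fix=lambda c,p:np.array(p)/5.+O[c]-.4
pl={"top":fix("top",[(85,30),(297,22),(315,258),(100,270)]),"side":fix("side",[(50,290),(352,290),(333,65),(57,65)])}
# top: TL(+x+y) TR(+x-y) BR(-x-y) BL(-x+y); side: (-x,-y),(+x,-y),(+x,+y),(-x,+y)
k=np.array([[1,1],[1,-1],[-1,-1],[-1,1]])*[.05,.045]
idx={"top":[0,1,2,3],"side":[2,1,0,3]}
def plate(p):
    a=p[2];c,s=np.cos(a),np.sin(a);q=k@np.array([[c,s],[-s,c]])+p[:2];return np.c_[q,0*q[:,0]+.01]
f=least_squares(lambda p:np.r_[tuple((proj(C[c],plate(p)[idx[c]])-pl[c]).ravel() for c in C)],[.6,-.25,0.05],loss="soft_l1")
print("plate",f.x,np.degrees(f.x[2]));print(f.fun.reshape(-1,2).round(1).tolist())
# orange pin
def orange(c,box):
    h=cv2.cvtColor(C[c]["frame"],cv2.COLOR_RGB2HSV);m=(h[...,0]>8)&(h[...,0]<28)&(h[...,1]>110)&(h[...,2]>120)
    ys,xs=np.nonzero(m[box[1]:box[3],box[0]:box[2]]);return np.array([xs.mean()+box[0],ys.mean()+box[1]]),len(xs)
pin={"top":orange("top",(315,137,328,148)),"side":orange("side",(330,258,342,270))};print(pin)
def tri(a,b):
    return least_squares(lambda X:np.r_[(proj(C["top"],X)-a).ravel(),(proj(C["side"],X)-b).ravel()],[.58,-.25,.08])
t=tri(pin["top"][0],pin["side"][0]);print("pin",t.x,t.fun)
az=np.degrees(f.x[2]);R,_=nip(0,0,az)
s=t.x-R[:,2]*.029;print("seat from pin",s)
# overlays
tiles=[]
for c,(u,v) in(("top",(318,139)),("side",(347,280)),("top",(340,230)),("side",(235,287))):
    im=cv2.resize(C[c]["frame"][v-30:v+30,u-40:u+40,::-1],(400,300),interpolation=cv2.INTER_CUBIC)
    def dr(P,col):
        q=((proj(C[c],P)-[u-40,v-30]+.5)*5).round().astype(int);cv2.polylines(im,[q],True,col,1)
    dr(plate(f.x),(255,255,0))
    o=np.array([s[0],s[1],.056])
    for r,z,col in((.017,0,(0,0,255)),(.009,.013,(0,255,0)),(.003,.032,(255,0,255))): dr(circ(r,z)@R.T+o,col)
    for r,z,col in((.0165,0,(0,0,255)),(.023,.038,(0,255,0)),(.01,.084,(255,0,255))): dr(circ(r,z)+[.4116,-.2901,0],col)
    dr(np.array([[1,1,5],[1,-1,5],[-1,-1,5],[-1,1,5]])*.016+[.4116,-.2901,0],(0,255,255))
    tiles.append(im)
cv2.imwrite("pics/c.png",np.vstack([np.hstack(tiles[:2]),np.hstack(tiles[2:])]))
Rg=Ro.from_euler("xyz",[180,0,90],degrees=True).as_matrix()
print(goto([.4116,-.2901,.30],Rg))
E
```

```text
plate [ 0.60732983 -0.25010391  0.05539736] 3.1740350081095667
[[2.9, -0.5], [0.0, 0.6], [-1.0, 0.8], [-0.2, -0.3], [-0.4, 0.5], [0.5, -0.2], [0.2, -0.0], [-0.6, -0.1]]
{'top': (array([321.16666667, 141.66666667]), 6), 'side': (array([335.46153846, 263.84615385]), 13)}
pin [ 0.58037828 -0.25220958  0.08285748] [ 0.06709543  0.33890351  0.29401411 -0.06710684]
seat from pin [ 0.59397207 -0.25145575  0.05725199]
(array([ 0.2889, -0.2376, -0.0775]), array([ 1.0000e-04,  1.0000e-04, -1.2249e+00]))
```

View pics/c.png

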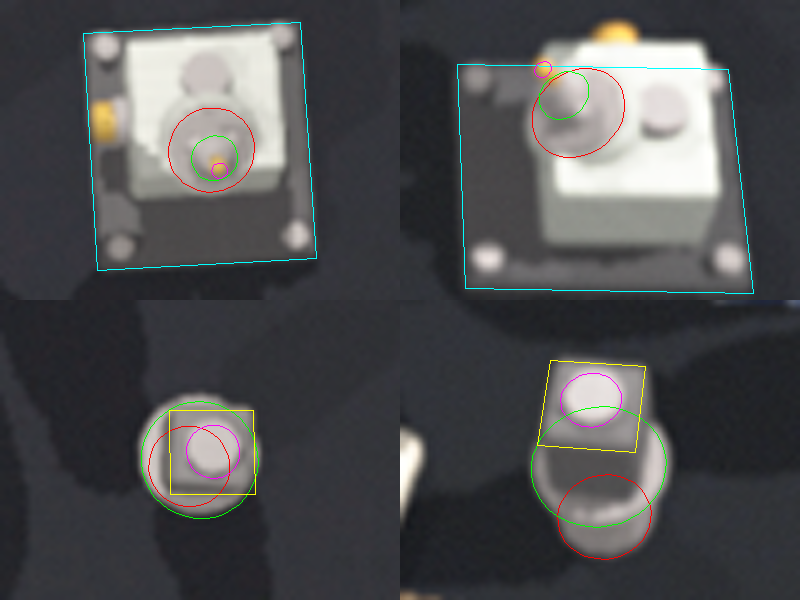

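play_rows([
  [[0, 0, -0.037, 0, 0, 0, 0.087], [0, 0, -0.037, 0, 0, 0, 0.087], [0, 0, -0.037, 0, 0, 0, 0.087], [0.0365, -0.0297, 0, 0, 0, 0, 0.087], [0.0365, -0.0297, 0, 0, 0, 0, 0.087], [0.0365, -0.0297, 0, 0, 0, 0, 0.087], [0.0365, -0.0297, 0, 0, 0, 0, 0.087], [0.0365, -0.0297, 0, 0, 0, 0, 0.087], [0.0365, -0.0297, 0, 0, 0, 0, 0.087], [0.0365, -0.0297, 0, 0, 0, 0, 0.087], [0.0365, -0.0297, 0, 0, 0, 0, 0.087]],
], force=40)

```text
time_s: 2.35
tool_pos: [0.4152, -0.2872, 0.3339]
tool_rot: [179.9, -0.0, 19.8]
force: [0.9, -0.5, 0.2]
grip_width: 0.0867
grasp_force: 0.0
```

play_rows([
  [[0, 0, 0, 0, 0, -0.136, 0.087], [0, 0, 0, 0, 0, -0.136, 0.087], [0, 0, 0, 0, 0, -0.136, 0.087], [0, 0, 0, 0, 0, -0.136, 0.087], [0, 0, 0, 0, 0, -0.136, 0.087], [0, 0, 0, 0, 0, -0.136, 0.087], [0, 0, 0, 0, 0, -0.136, 0.087], [0, 0, 0, 0, 0, -0.136, 0.087], [0, 0, 0, 0, 0, -0.136, 0.087], [0, 0, 0, 0, 0, 0, 0.087]],
])

```text
time_s: 3.35
tool_pos: [0.4145, -0.289, 0.3337]
tool_rot: [180.0, 0.0, 90.0]
force: [0.4, -0.2, -0.2]
grip_width: 0.0869
grasp_force: 0.0
```

```bash
python3 - <<'E'
from geo import *
o=get_obs();print(o["time_s"],o["qpos"].round(1),o["tool_pos"],o["tool_rot"],o["force"])
Rg=Ro.from_euler("xyz",[180,0,90],degrees=True).as_matrix()
print(goto([.4135,-.2901,.043],Rg))
E
```

```text
3.35 [ 51.3  -0.4 -19.2  92.1  -0.1  88.3  32.1] [ 0.41448087 -0.28899697  0.33369238] [1.79988196e+02 1.81734014e-02 8.99657328e+01] [ 0.42724827 -0.22550287 -0.23417715]
(array([-0.001 , -0.001 ,  0.2907]), array([ 0.0002,  0.0003, -0.0006]))
```

play_rows([
  [[-0.001, -0.001, 0.04, 0, 0, 0, 0.087], [0, 0, 0.045, 0, 0, 0, 0.087], [0, 0, 0.045, 0, 0, 0, 0.087], [0, 0, 0.045, 0, 0, 0, 0.087], [0, 0, 0.045, 0, 0, 0, 0.087], [0, 0, 0.035, 0, 0, 0, 0.087], [0, 0, 0.02, 0, 0, 0, 0.087], [0, 0, 0.0155, 0, 0, 0, 0.087], [0, 0, 0, 0, 0, 0, 0.087], [0, 0, 0, 0, 0, 0, 0.06]],
])

```text
time_s: 4.35
tool_pos: [0.4137, -0.2901, 0.0434]
tool_rot: [180.0, 0.0, 89.8]
force: [-0.1, -0.1, 0.8]
grip_width: 0.0841
grasp_force: 0.0
```

```bash
python3 - <<'E'
from geo import *
C={c:read_camera(c) for c in("side","top")}
o=get_obs();print(o["time_s"],o["tool_pos"],o["grip_width"],o["force"])
tiles=[]
for c,(u,v) in(("top",(340,225)),("side",(235,270))):
    tiles.append(cv2.resize(C[c]["frame"][v-40:v+40,u-40:u+40,::-1],(400,400),interpolation=cv2.INTER_CUBIC))
cv2.imwrite("pics/d.png",np.hstack(tiles))
E
```

```text
4.45 [ 0.41435815 -0.29066014  0.04431077] 0.07799902962899138 [ 0.78472611 -0.91042519  0.75998759]
```

View pics/d.png

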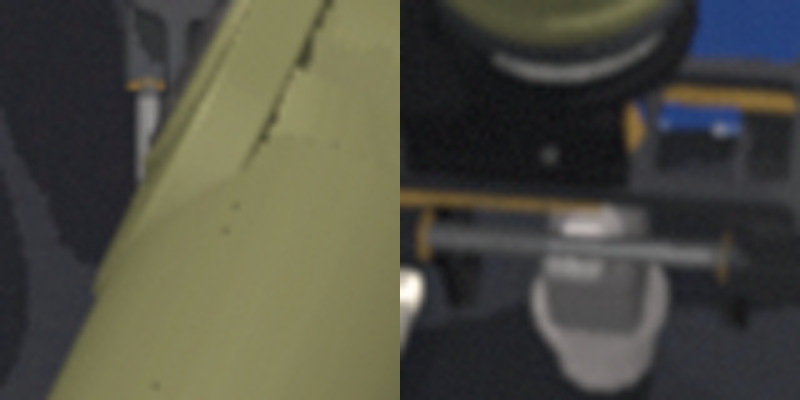

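play_rows([
  [[0, 0, 0, 0, 0, 0, 0.02], [0, 0, 0, 0, 0, 0, 0.02], [0, 0, 0, 0, 0, 0, 0.02], [0, 0, 0, 0, 0, 0, 0.02], [0, 0, 0, 0, 0, 0, 0.02], [0, 0, 0, 0, 0, 0, 0.02], [0, 0, 0, 0, 0, 0, 0.02], [0, 0, 0, 0, 0, 0, 0.02], [0, 0, 0, 0, 0, 0, 0.02], [0, 0, 0, 0, 0, 0, 0.02]],
], force=50)

```text
time_s: 5.45
tool_pos: [0.4134, -0.2901, 0.043]
tool_rot: [-180.0, 0.0, 89.9]
force: [0.7, 0.0, 0.9]
grip_width: 0.0316
grasp_force: 49.4
```

play_rows([
  [[0, 0, -0.01, 0, 0, 0, 0.02], [0, 0, -0.03, 0, 0, 0, 0.02], [0, 0, -0.04, 0, 0, 0, 0.02], [0, 0, -0.04, 0, 0, 0, 0.02], [0, 0, -0.04, 0, 0, 0, 0.02], [0, 0, -0.04, 0, 0, 0, 0.02], [0, 0, -0.03, 0, 0, 0, 0.02], [0, 0, -0.02, 0, 0, 0, 0.02], [0, 0, 0, 0, 0, 0, 0.02], [0, 0, 0, 0, 0, 0, 0.02]],
])

```text
time_s: 6.45
tool_pos: [0.4132, -0.2898, 0.2926]
tool_rot: [-180.0, -0.0, 90.0]
force: [0.0, 0.0, -2.0]
grip_width: 0.0318
grasp_force: 49.4
```

```bash
cat >> geo.py <<'E'
def tool(az,tilt=28):
    R,_=nip(0,0,az,tilt);z=-R[:,2];y=R[:,0];return np.c_[np.cross(y,z),y,z]
E
python3 - <<'E'
from geo import *
C={c:read_camera(c) for c in("side","top")}
o=get_obs();print(o["time_s"],o["tool_pos"],o["tool_rot"],o["grip_width"],o["force"])
p=o["tool_pos"];im=C["side"]["frame"][:,:,::-1].copy()
c0=proj(C["side"],p)[0].astype(int);u,v=c0
im=cv2.resize(im[v-40:v+60,u-50:u+50],(600,600),interpolation=cv2.INTER_CUBIC)
for r,z in((.0165,-.043),(.023,-.005),(.023,-.009)):
    q=((proj(C["side"],circ(r,z)+p)-[u-50,v-40]+.5)*6).astype(int);cv2.polylines(im,[q],True,(0,0,255),1)
cv2.imwrite("pics/e.png",im)
R=tool(3.2);n=-R[:,2];seat=np.array([.5955,-.2515,.056])
tgt=seat+n*(.043+.06);print("tgt",tgt,goto(tgt,R)); 
print("world delta",tgt-p)
E
```

```text
6.55 [ 0.41268407 -0.28945912  0.29129542] [-1.79862800e+02 -1.03726083e-01  8.99502592e+01] 0.031886238758541484 [-0.78815867 -0.22607563 -1.66390654]
tgt [ 0.54721983 -0.25419928  0.1469436 ] (array([0.0351, 0.1349, 0.1441]), array([-0.4909,  0.012 , -0.056 ]))
world delta [ 0.13453576  0.03525984 -0.14435182]
```

View pics/e.png

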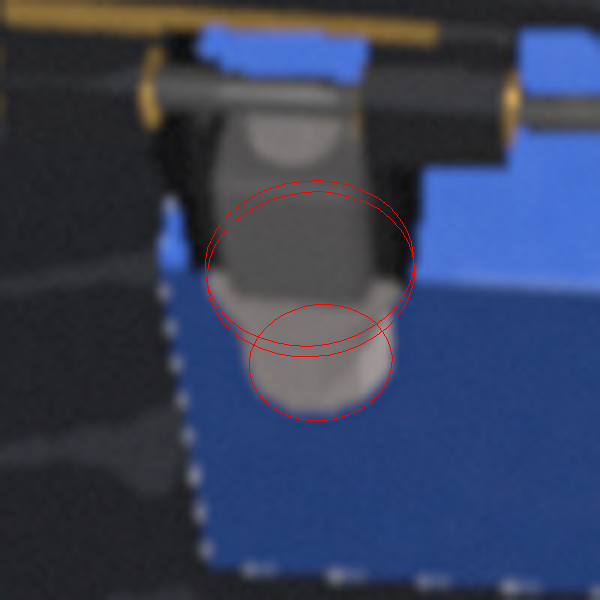

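play_rows([
  [[0.009, 0.033, 0, 0, 0, 0, 0.02], [0.009, 0.034, 0, 0, 0, 0, 0.02], [0.009, 0.034, 0, 0, 0, 0, 0.02], [0.008, 0.033, 0, 0, 0, 0, 0.02], [0, 0, 0, 0, 0, -0.055, 0.02], [0, 0, 0, -0.0825, 0, 0, 0.02], [0, 0, 0, -0.0825, 0, 0, 0.02], [0, 0, 0, -0.0825, 0, 0, 0.02], [0, 0, 0, -0.0825, 0, 0, 0.02], [0, 0, 0, -0.0825, 0, 0, 0.02], [0, 0, 0, -0.0825, 0, 0, 0.02], [0, 0, 0, 0, 0, 0, 0.02]],
])

```text
time_s: 7.75
tool_pos: [0.5437, -0.2557, 0.2893]
tool_rot: [151.9, -0.2, 92.9]
force: [-1.1, 0.4, -1.4]
grip_width: 0.032
grasp_force: 49.4
```

```bash
python3 - <<'E'
from geo import *
o=get_obs();print(o["time_s"],o["tool_pos"],o["tool_rot"],o["qpos"].round(1),o["force"])
R=tool(3.2);n=-R[:,2];seat=np.array([.5955,-.2515,.056])
print(goto(seat+n*(.043+.045),R))
E
```

```text
7.75 [ 0.54374431 -0.25573969  0.28929388] [151.92502081  -0.15667412  92.8744941 ] [ 54.3  -5.5 -20.4 106.5 -21.8  57.4  44.8] [-1.05905852  0.36845915 -1.35811414]
(array([ 0.001 , -0.0639,  0.1423]), array([ 0.0013,  0.0003, -0.0063]))
```

play_rows([
  [[0, -0.016, 0.025, 0, 0, -0.006, 0.02], [0.001, -0.016, 0.03, 0.001, 0, 0, 0.02], [0, -0.016, 0.03, 0, 0, 0, 0.02], [0, -0.016, 0.03, 0, 0, 0, 0.02], [0, 0, 0.017, 0, 0, 0, 0.02], [0, 0, 0.01, 0, 0, 0, 0.02], [0, 0, 0, 0, 0, 0, 0.02], [0, 0, 0, 0, 0, 0, 0.02]],
])

```text
time_s: 8.55
tool_pos: [0.5593, -0.2538, 0.1384]
tool_rot: [151.7, 0.2, 93.4]
force: [-0.6, -0.2, -1.4]
grip_width: 0.0318
grasp_force: 49.4
```

```bash
python3 - <<'E'
from geo import *
C={c:read_camera(c) for c in("side","top")}
o=get_obs();print(o["time_s"],o["tool_pos"],o["tool_rot"],o["force"],o["grip_width"])
R=tool(3.2);n=-R[:,2];seat=np.array([.5955,-.2515,.056]);print(goto(seat+n*(.043+.045),R))
p=o["tool_pos"];Rt=Ro.from_euler("xyz",o["tool_rot"],degrees=True).as_matrix();Rn,_=nip(0,0,3.2)
tiles=[]
for c in("side","top"):
    u,v=proj(C[c],seat+n*.02)[0].astype(int)
    im=cv2.resize(C[c]["frame"][v-40:v+40,u-32:u+32,::-1],(400,500),interpolation=cv2.INTER_CUBIC)
    def dr(P,col):
        q=((proj(C[c],P)-[u-32,v-40]+.5)*6.25).round().astype(int);cv2.polylines(im,[q],True,col,1)
    for r,z,col in((.017,0,(0,0,255)),(.009,.013,(0,255,0)),(.003,.032,(255,0,255))): dr(circ(r,z)@Rn.T+seat,col)
    for r,z in((.0165,.043),(.023,.005)): dr(circ(r,z)@Rt.T+p,(255,255,0))
    tiles.append(im)
cv2.imwrite("pics/f.png",np.hstack(tiles))
E
```

```text
8.65 [ 0.55922685 -0.25439339  0.13910672] [151.61797678   0.24603546  93.39604724] [-0.51118568 -0.20458458 -1.08504805] 0.031720187116865375
(array([ 0.0009, -0.0069,  0.0024]), array([0.0067, 0.0022, 0.005 ]))
```

View pics/f.png

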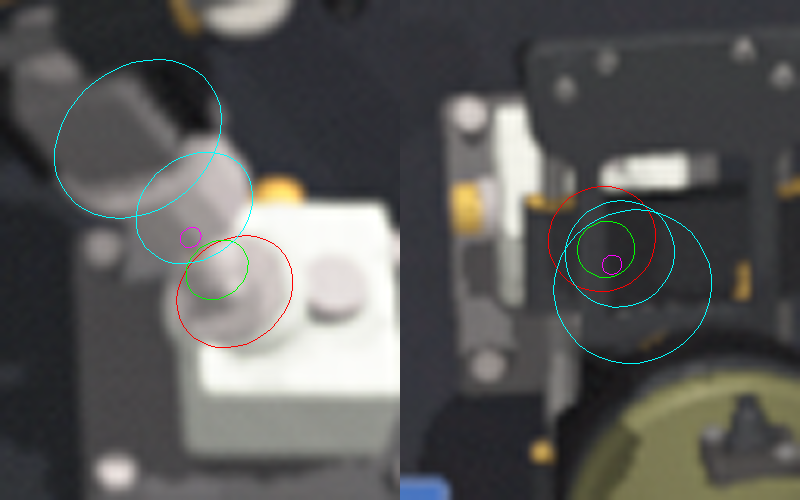

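play_rows([
  [[0.0005, -0.0073, 0, 0.0067, 0.002, 0.005, 0.02], [0, 0, 0.01, 0, 0, 0, 0.02], [0, 0, 0.01, 0, 0, 0, 0.02], [0, 0, 0.003, 0, 0, 0, 0.02], [0, 0, 0, 0, 0, 0, 0.02], [0, 0, 0, 0, 0, 0, 0.02]],
])

```text
time_s: 9.25
tool_pos: [0.5629, -0.253, 0.1137]
tool_rot: [152.1, -0.1, 93.2]
force: [0.9, -0.3, -1.7]
grip_width: 0.0316
grasp_force: 49.4
```

```bash
cat > st.py <<'E'
from geo import *
o=get_obs();R=tool(3.2);n=-R[:,2];seat=np.array([.595,-.252,.056])
Rt=Ro.from_euler("xyz",o["tool_rot"],degrees=True).as_matrix()
print(o["time_s"],"force in tool",(Rt.T@o["force"]).round(2),"moment",(Rt.T@o["wrist_torque"]).round(3),"grip",o["grip_width"],o["grasp_force"])
print("to home",*goto(seat+n*.043,R))
E
python3 st.py
```

```text
9.25 force in tool [-0.38 -0.04  1.93] moment [0.651 0.001 0.021] grip 0.03162021948653769 49.43280702944321
to home [-0.0008  0.0013  0.023 ] [-0.0016 -0.0014 -0.0006]
```

play_rows([
  [[-0.0004, 0.0008, 0.002, 0, 0, 0, 0.02], [0, 0, 0.002, 0, 0, 0, 0.02], [0, 0, 0.002, 0, 0, 0, 0.02], [0, 0, 0.002, 0, 0, 0, 0.02], [0, 0, 0, 0, 0, 0, 0.02], [0, 0, 0, 0, 0, 0, 0.02]],
])

```text
time_s: 9.85
tool_pos: [0.5672, -0.2532, 0.1071]
tool_rot: [152.1, -0.1, 93.2]
force: [0.1, 1.3, -1.5]
grip_width: 0.0317
grasp_force: 49.4
```

```bash
python3 st.py
```

```text
9.85 force in tool [ 1.26 -0.52  1.37] moment [ 0.598 -0.037  0.005] grip 0.031705096342098185 49.43267429851403
to home [-0.0003  0.0006  0.0152] [-0.0016 -0.0012 -0.0006]
```

play_rows([
  [[0, 0, 0.002, 0, 0, 0, 0.02], [0, 0, 0.002, 0, 0, 0, 0.02], [0, 0, 0, 0, 0, 0, 0.02], [0, 0, 0, 0, 0, 0, 0.02]],
])

```text
time_s: 10.25
tool_pos: [0.5691, -0.253, 0.1037]
tool_rot: [152.1, -0.1, 93.2]
force: [-1.3, 1.0, 0.6]
grip_width: 0.0319
grasp_force: 49.5
```

```bash
python3 st.py
```

```text
10.25 force in tool [ 1.09 -0.85 -1.13] moment [ 0.767  0.208 -0.063] grip 0.031882235121529316 49.45079641212942
to home [-0.0005  0.0005  0.0113] [-0.0016 -0.0013 -0.0005]
```

play_rows([
  [[0.0003, -0.0002, 0.001, 0, 0, 0, 0.02], [0, 0, 0.001, 0, 0, 0, 0.02], [0, 0, 0.001, 0, 0, 0, 0.02], [0, 0, 0.001, 0, 0, 0, 0.02], [0, 0, 0, 0, 0, 0, 0.02], [0, 0, 0, 0, 0, 0, 0.02]],
])

```text
time_s: 10.85
tool_pos: [0.5709, -0.2529, 0.1001]
tool_rot: [152.1, -0.1, 93.2]
force: [-2.7, 0.3, 2.2]
grip_width: 0.0322
grasp_force: 49.5
```

```bash
python3 st.py
```

```text
10.85 force in tool [ 0.49 -1.33 -3.2 ] moment [ 0.666  0.101 -0.045] grip 0.032158524747736915 49.45599691636744
to home [-0.0004  0.0006  0.0072] [-0.0011 -0.0007 -0.0006]
```

play_rows([
  [[0, 0, 0.001, 0, 0, 0, 0.02], [0, 0, 0.001, 0, 0, 0, 0.02], [0, 0, 0.001, 0, 0, 0, 0.02], [0, 0, 0.001, 0, 0, 0, 0.02], [0, 0, 0, 0, 0, 0, 0.02], [0, 0, 0, 0, 0, 0, 0.02]],
], force=58)

```text
time_s: 11.45
tool_pos: [0.5729, -0.2527, 0.0964]
tool_rot: [152.1, -0.1, 93.2]
force: [-0.5, 0.5, 0.3]
grip_width: 0.0317
grasp_force: 57.4
```

```bash
python3 st.py
```

```text
11.45 force in tool [ 0.56 -0.33 -0.47] moment [ 0.412 -0.116  0.025] grip 0.031659669428471676 57.39805773788248
to home [-0.0005  0.0006  0.003 ] [-0.001  -0.0008 -0.0006]
```

```bash
cat > pic.py <<'E'
import sys
from geo import *
C={c:read_camera(c) for c in("side",)}
o=get_obs();seat=np.array([.595,-.252,.056])
p=o["tool_pos"];Rt=Ro.from_euler("xyz",o["tool_rot"],degrees=True).as_matrix();Rn,_=nip(0,0,3.2)
tiles=[]
c="side";u,v=proj(C[c],seat+Rn[:,2]*.03)[0].astype(int)
raw=cv2.resize(C[c]["frame"][v-32:v+32,u-32:u+32,::-1],(400,400),interpolation=cv2.INTER_CUBIC);im=raw.copy()
def dr(P,col):
    q=((proj(C[c],P)-[u-32,v-32]+.5)*6.25).round().astype(int);cv2.polylines(im,[q],True,col,1)
dr(circ(.017,0)@Rn.T+seat,(0,0,255))
for r,z in((.0165,.043),(.023,.009),(.023,.005)): dr(circ(r,z)@Rt.T+p,(255,255,0))
dr(np.array([[1,1,-37],[1,-1,-37],[-1,-1,-37],[-1,1,-37]])*np.array([.016,.016,.001])@Rt.T+p,(0,255,255))
cv2.imwrite(sys.argv[1],np.hstack([raw,im]))
E
python3 pic.py pics/g.png; python3 st.py
```

```text
11.5 force in tool [-0.99  0.31  0.04] moment [ 0.458 -0.131 -0.019] grip 0.03153005851675692 57.400044025853276
to home [-0.0005  0.0006  0.003 ] [-0.0011 -0.0008 -0.0006]
```

View pics/g.png

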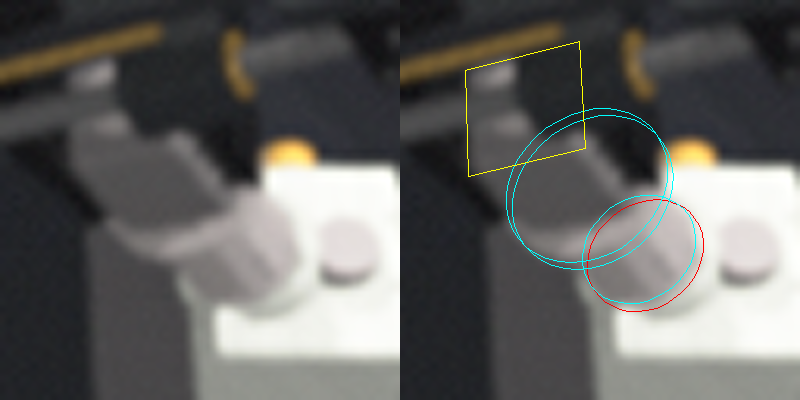

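play_rows([
  [[0, 0, 0.001, 0, 0, 0, 0.02], [0, 0, 0.001, 0, 0, 0, 0.02], [0, 0, 0.001, 0, 0, 0, 0.02], [0, 0, 0, 0, 0, 0, 0.02], [0, 0, 0, 0, 0, 0, 0.02]],
])

```text
time_s: 12.0
tool_pos: [0.5741, -0.2528, 0.0944]
tool_rot: [152.1, -0.0, 93.2]
force: [-5.9, 0.7, 6.9]
grip_width: 0.0317
grasp_force: 57.4
```

```bash
python3 st.py
```

```text
12.0 force in tool [ 0.99 -1.96 -8.89] moment [ 0.784  0.237 -0.03 ] grip 0.03173478226739204 57.422449882433284
to home [-0.0004  0.0004  0.0007] [-0.0012 -0.0007 -0.0004]
```

play_rows([
  [[0, 0, 0.001, 0, 0, 0, 0.02], [0, 0, 0.001, 0, 0, 0, 0.02], [0, 0, 0.001, 0, 0, 0, 0.02], [0, 0, 0.001, 0, 0, 0, 0.02], [0, 0, 0, 0, 0, 0, 0.02], [0, 0, 0, 0, 0, 0, 0.02]],
])

```text
time_s: 12.6
tool_pos: [0.5746, -0.2532, 0.0937]
tool_rot: [152.2, -0.1, 93.2]
force: [-30.0, 6.9, 37.0]
grip_width: 0.0315
grasp_force: 57.6
```

```bash
python3 st.py
```

```text
12.6 force in tool [  8.63  -8.91 -46.52] moment [2.539 2.079 0.051] grip 0.03150896638746448 57.55292709749483
to home [ 0.0001  0.0003 -0.0001] [-0.0027 -0.001  -0.0001]
```

play_rows([
  [[0.0005, -0.0005, -0.001, 0, 0, 0, 0.02], [0, 0, -0.0008, 0, 0, 0, 0.02], [0, 0, 0, 0, 0, 0, 0.02], [0, 0, 0, 0, 0, 0, 0.02]],
])

```text
time_s: 13.0
tool_pos: [0.5745, -0.253, 0.0937]
tool_rot: [152.1, 0.0, 93.2]
force: [-14.6, 3.2, 18.8]
grip_width: 0.0315
grasp_force: 57.5
```

```bash
python3 st.py; python3 pic.py pics/h.png
```

```text
13.0 force in tool [  4.    -3.96 -23.36] moment [ 1.335  0.853 -0.002] grip 0.03152173248686433 57.45517373303301
to home [-0.0002  0.0004 -0.    ] [-0.0009  0.0002 -0.0003]
```

View pics/h.png

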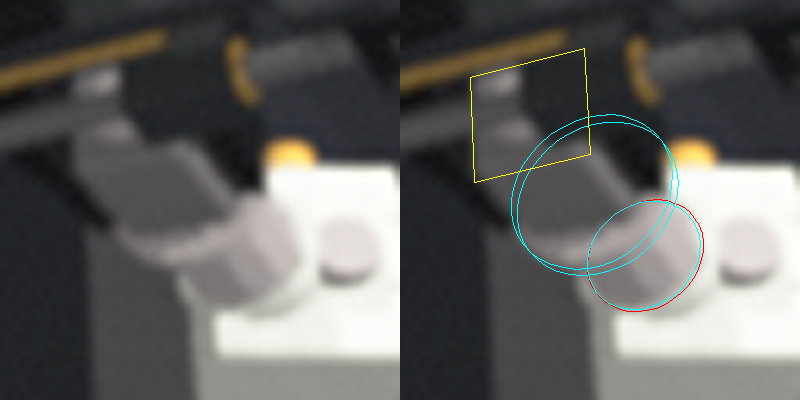

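play_rows([
  [[0.0003, -0.0003, 0, 0, 0, 0, 0.02], [0, 0, 0, 0, 0, 0, 0.02], [0, 0, 0, 0, 0, 0, 0.02], [0, 0, 0, 0, 0, 0, 0.02], [0, 0, 0, 0, 0, 0, 0.02], [0, 0, 0, 0, 0, 0, 0.02], [0, 0, 0, 0, 0, 0, 0.02], [0, 0, 0, 0, 0, 0, 0.02], [0, 0, 0, 0, 0, 0, 0.02], [0, 0, 0, 0, 0, 0, 0.02], [0, 0, 0, 0, 0, 0, 0.02], [0, 0, 0, 0, 0, 0, 0.02]],
])

```text
time_s: 14.25
tool_pos: [0.5744, -0.2529, 0.0938]
tool_rot: [152.0, 0.0, 93.2]
force: [-14.1, 1.0, 18.1]
grip_width: 0.0315
grasp_force: 57.5
```

play_rows([
  [[0, 0, 0, 0, 0, 0, 0.02], [0, 0, 0, 0, 0, 0, 0.02], [0, 0, 0, 0, 0, 0, 0.02], [0, 0, 0, 0, 0, 0, 0.02], [0, 0, 0, 0, 0, 0, 0.02], [0, 0, 0, 0, 0, 0, 0.02], [0, 0, 0, 0, 0, 0, 0.02], [0, 0, 0, 0, 0, 0, 0.02], [0, 0, 0, 0, 0, 0, 0.02], [0, 0, 0, 0, 0, 0, 0.02], [0, 0, 0, 0, 0, 0, 0.02], [0, 0, 0, 0, 0, 0, 0.02]],
])

```text
time_s: 15.45
tool_pos: [0.5744, -0.2529, 0.0937]
tool_rot: [152.0, 0.0, 93.2]
force: [-14.3, 1.4, 16.2]
grip_width: 0.0316
grasp_force: 57.5
```

play_rows([
  [[0, 0, 0, 0, 0, 0, 0.02], [0, 0, 0, 0, 0, 0, 0.02], [0, 0, 0, 0, 0, 0, 0.02], [0, 0, 0, 0, 0, 0, 0.02], [0, 0, 0, 0, 0, 0, 0.02], [0, 0, 0, 0, 0, 0, 0.02]],
])

```text
time_s: 16.05
tool_pos: [0.5744, -0.253, 0.0937]
tool_rot: [152.0, 0.0, 93.2]
force: [-13.7, 0.5, 18.1]
grip_width: 0.0318
grasp_force: 57.5
```

```bash
python3 st.py
```

```text
16.05 force in tool [  1.21  -3.55 -22.4 ] moment [1.396 0.694 0.017] grip 0.031789896789334575 57.4519258957298
to home [-0.0002  0.0005 -0.    ] [-0.0004  0.0006 -0.0005]
```

Seated hard at the estimated home pose, held for 3 s at about 24 N. Handing in.

```bash
python3 -c "
from cell import *
print(sign_off())"
```

```text
the job is handed in; nothing more can be done
None
```

The coupler is on the nipple and hard against its stop at the estimated home pose. I held it there about 3 s with roughly 24 N, and the arm was still gripping and pushing when I handed the job in; the pin travel and ball snap are inferred from the force readings, and I took no final picture of the vial, timer and white box.

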